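# Make up a rapid-test kit and a saliva kit at the sampling counter

## Robot

A 7-joint arm with a two-finger parallel gripper is mounted at the origin on the work surface. World frame = base frame: x ahead of the robot, y to its left, z up, the work surface at z = 0. Lengths are in m, angles in rad, forces in N, time in s.
With the tool pointing down it reaches from about 0.425 to 0.875 m from the base axis. Payload 9.9 kg.
Tool frame: the origin (TCP) lies on the mounting face of the last link; the fingertips stand 173 mm ahead of it and the grasp point (between the pads) lies 155 mm ahead of it; z points along the fingers, y is the line along which they close (so a half turn about z gives the same grasp; the last joint's range is limited). The gripper opens to 85 mm and grips with 20 to 120 N. Pads are 22 mm wide; open, the fingers measure 114 mm over their backs; the gripper's body (76 mm by 85 mm) begins 54 mm behind the grasp point. The pads swing forward as they close: fully open they stand 13 mm farther back than shut.
Start: joints at [1.157, 0.576, 0.025, 1.437, -0.015, 1.129, -0.057], TCP at [0.219, -0.639, 0.405] pointing down, gripper open.
Joint ranges: [-2.76, 2.76], [-0.34, 2.15], [-1.52, 1.57], [0.19, 2.46], [-1.09, 4.23], [0.17, 1.99], [-2.82, 2.82]. Speed limits (rad/s): [2.22, 2.22, 3.01, 3.01, 3.14, 3.14, 3.14].

## Interface

Orientations are given as a rotation vector (axis times angle).
In Python, from workcell import env gives the robot as it stands. The module is installed in compiled form; this text tells all that it offers.
- The arm moves only by the tool servo_tool, never from a script. Its argument "increments" is a list of rows, each a list of 4 numbers: the shift along the tool's x, y, z in cm, then the turn about the tool's z in rad. In form: [[x, y, z, yaw], ...]. A call has 1 to 12 rows; each row is the pose to reach, as a shift and turn from the pose commanded when the call began, along the tool's axes at that moment; what a row does not reach only later rows make up. A row lasts 1/10 s, in which the tool goes at most 50 mm and 8.59 degrees, less where a joint would pass 70% of its speed; a pose out of reach is approached as far as the arm can. A call with a gripper value outside its range is refused whole. "jaw" is the finger opening in cm, from 0 to 8.54, set as the call begins (left out, the last holds). The fingers move at their own pace and stop on an object; "force" is the grip in N (left out, the last holds). Time passes only in rows, so rows that repeat a pose let the fingers close. It gives the time, the measured TCP pose, the force, the opening and the grip force at its end, in the units of the state.
- env.sense(): the state, without advancing time (a new reading comes with each control period).
- env.snapshot(name): name is "scene" or "top"; returns a dict with "frame" (420x560x3 uint8, blue, green, red), "fx", "fy", "cx", "cy" (pixels), "k1" (the pictures are not rectified: a ray, as slopes to the right and down, at radius r is drawn at 1 + k1 r^2 times it, then the intrinsics apply), "rvec" (rotation vector, rad) and "tvec" (3), from world to camera coordinates, as OpenCV has them. Camera axes: x right, y down, z forward; pixel columns grow to the right and rows downward; lengths in m; the calibration is good to about 2 mm. A picture is of the moment at which its call begins. There is no depth.
- env.finish_job(): hands the job in; it is judged then, once.
The state is a dict: "t": time; "q": joint angles; "qvel": joint speeds; "tau": joint torques, N m; "ee_pos": TCP position; "tcp_rot": TCP orientation; "contact_force": force on the tool from outside, world axes, zero at the start; "ft_torque": the same for the moment, N m; "grip_width": finger opening in m; "finger_force": force on a finger pad.
Only numpy, scipy, OpenCV 4.12 (cv2) and the standard library are available. Lean on these libraries where they do the work, as an engineer would, in place of code of your own. Each camera call takes 0.05 s, during which the arm holds its last target. There are 200 camera calls.

## Task

Make up two collection kits from the stock in the middle of the counter. Rapid-test kit, in the steel kidney dish: the test cassette, lying flat on the dish floor with its window up, and the dropper bottle, standing upright beside it. Saliva kit, in the divided white tray, one thing to a bay: the funnel, mouth down, in the wide middle bay, and the tall narrow tube and the short wide pot (both orange-capped) standing upright in the two end bays, either way round; do not knock any of the stock over, and leave the carton of tubes, the pump bottle and the timer where they are.

Things in the scene. Friction and masses are not known exactly. Their poses are not given: they have to be found in the camera images.
- tall_tube_mid (a point): Tall narrow self-standing sample tube: frosted cylinder 26 mm in diameter with an orange screw cap (30 mm in diameter, the top 16 mm), 100 mm high in all, 40 g, standing upright and loose. The point is on its axis, half-way up (50 mm above its foot); z is up along the tube.
- squat_pot_mid (a point): Short wide sample pot of the same make: frosted cylinder 38 mm in diameter with an orange screw cap (42 mm in diameter, the top 16 mm), only 62 mm high in all, 45 g, standing upright and loose. The point is on its axis, half-way up (31 mm above its foot); z is up.
- funnel_spout (a point): White saliva funnel standing mouth down, loose, 25 g: round mouth 66 mm across on the surface, cone narrowing up to 14 mm at 33 mm height, then a slender spout (14 to 12 mm in diameter) up to 70 mm. The point is on the axis in the middle of the spout, 55 mm above the mouth's rim, where it is best gripped; z points up out of the spout.
- dropper_mid (a point): White dropper bottle without orange cap: round body 26 mm in diameter up to 43 mm, then a shoulder and a narrow grey tapering nozzle cap (17 mm in diameter at its base); 70 mm high in all, 28 g, standing upright and loose. The point is on its axis, half-way up (35 mm above its foot); z is up.
- cassette_mid (a point): Rapid-test cassette: flat white plastic bar 70 x 22 x 6 mm, lying loose with its window and round sample well up, 15 g. The point is its centre (3 mm above its underside); x is along its 70 mm length, y along its 22 mm width, z up out of the window side.
- kidney_dish: Stainless kidney (bean-shaped) dish, 253 x 146 mm, 32 mm high, 320 g, loose. Origin: middle of its underside; x along its length, y across, notch on the -y side, z up. Flat floor, top 3 mm above the counter, a curved band 113 mm wide: its middle line passes (x, y) = (0, 9) mm; its round ends (radius 56) have centres (63, -9) and (-63, -9) mm. Thin walls lean outwards.
- tray: Divided white plastic tray, 208 x 90 mm, 350 g, loose. Origin: middle of its underside; x along its length, y across, z up. Floor top 3 mm above the counter; walls and dividers 3 mm thick, tops 14 mm above the counter. Bays in a row along x: wide middle bay 84 x 84 mm inside, centred at x = 0; two end bays, 56 mm (x) by 84 mm inside, centred at x = -73 and +73 mm.
- carton: White carton, 130 x 200 mm and 100 mm high, full of orange-capped tubes; a bystander. Origin: middle of its underside.
- sanitizer: Clear pump bottle with white pump head, 68 mm in diameter, 188 mm high; a bystander. Origin: middle of its underside.
- timer: Small grey timer with display and three buttons, 52 x 66 x 18 mm, lying on the counter; a bystander. Origin: middle of its underside.
Not all that is in view belongs to the job. Leave any blue or yellow look-alike of the part that bears squat_pot_mid alone.

How it is judged:
At the end, for the whole second after the job is handed in: Funnel within 15 mm of the middle bay's centre, tube and pot in the two end bays (18 mm along, 32 mm across), dropper bottle and cassette on the dish floor: all within 5 mm in height and 0.12 rad of upright or flat. Tray and dish flat, all at rest; bystanders moved under 30 mm (((x of tall_tube_mid in the frame of tray between -0.091 and -0.055 m and y of tall_tube_mid in the frame of tray between -0.032 and 0.032 m and z of tall_tube_mid in the frame of tray between 0.048 and 0.058 m and angle between each of tall_tube_mid, squat_pot_mid's own z axis and vertical below 0.12 rad and x of squat_pot_mid in the frame of tray between 0.055 and 0.091 m and y of squat_pot_mid in the frame of tray between -0.032 and 0.032 m and z of squat_pot_mid in the frame of tray between 0.029 and 0.039 m) or (x of squat_pot_mid in the frame of tray between -0.091 and -0.055 m and y of squat_pot_mid in the frame of tray between -0.032 and 0.032 m and z of squat_pot_mid in the frame of tray between 0.029 and 0.039 m and angle between each of squat_pot_mid, tall_tube_mid's own z axis and vertical below 0.12 rad and x of tall_tube_mid in the frame of tray between 0.055 and 0.091 m and y of tall_tube_mid in the frame of tray between -0.032 and 0.032 m and z of tall_tube_mid in the frame of tray between 0.048 and 0.058 m)) and x of funnel_spout in the frame of tray between -0.015 and 0.015 m and y of funnel_spout in the frame of tray between -0.015 and 0.015 m and z of funnel_spout in the frame of tray between 0.053 and 0.063 m and angle between each of funnel_spout, dropper_mid, cassette_mid's own z axis and vertical below 0.12 rad and x of dropper_mid in the frame of kidney_dish between -0.115 and 0.115 m and y of dropper_mid in the frame of kidney_dish between -0.068 and 0.068 m and z of dropper_mid in the frame of kidney_dish between 0.033 and 0.043 m and contact force between each of dropper, cassette and kidney_dish above 0.03 N and x of cassette_mid in the frame of kidney_dish between -0.115 and 0.115 m and y of cassette_mid in the frame of kidney_dish between -0.068 and 0.068 m and z of cassette_mid in the frame of kidney_dish between 0.001 and 0.011 m and linear speed of each of tall_tube, squat_pot, funnel, dropper, cassette, tray, kidney_dish below 0.02 m/s and angle between each of tray, kidney_dish's own z axis and vertical below 0.08 rad and height (world z) of each of tray, kidney_dish below 0.01 m and distance of each of carton, sanitizer, timer from where it was at the start of the episode below 0.03 m); the robot touches nothing.
It fails at once if the tube, the pot, the funnel or the dropper bottle is knocked over (tilted by more than 0.8 rad) (angle between any of tall_tube_mid, squat_pot_mid, funnel_spout, dropper_mid's own z axis and vertical above 0.8 rad).
It fails at once if the carton, the pump bottle or the timer is moved by more than 30 mm (distance of any of carton, sanitizer, timer from where it was at the start of the episode above 0.03 m).
It also fails if it takes over 136 s, if anything falls off the work surface, if the arm or the gripper's body presses on something with over 40 N, if the wrist force passes 120 N, or if a joint passes its speed limit or range.

## Working session

There is one attempt and no reset: what is moved stays moved. The work goes in short steps, Python scripts to look and compute and a tool call to move; the robot and the scene stay as the last step left them, time stands still between calls to the robot, and variables do not carry over. Pictures are saved under pics/ and viewed, at most 14 in all, crops included, and the job is handed in when it is done.

Besides the shell and the picture viewer there is one more tool, called after ">>>" in YAML: its name, and indented under it one key for each argument. servo_tool: Moves the arm, as the interface text tells. Its arguments: {"type":"object","properties":{"increments":{"type":"array","items":{"type":"array","items":{"type":"number"}}},"jaw":{"type":"number"},"force":{"type":"number"}},"required":["increments"]}

```bash
mkdir -p pics
cat > h.py <<'E'
import numpy as np, cv2
from workcell import env
def snap(n,f=None):
    s=env.snapshot(n)
    if f: cv2.imwrite('pics/'+f,s['frame'])
    return s
def ray(s,u,v):
    xd=np.array([(u-s['cx'])/s['fx'],(v-s['cy'])/s['fy']]); x=xd.copy()
    for _ in range(20): x=xd/(1+s['k1']*(x@x))
    R=cv2.Rodrigues(np.array(s['rvec'],float))[0]; t=np.array(s['tvec'],float).ravel()
    return -R.T@t, R.T@np.array([x[0],x[1],1])
def onz(s,u,v,z):
    c,d=ray(s,u,v); return (c+d*(z-c[2])/d[2])
def proj(s,P):
    R=cv2.Rodrigues(np.array(s['rvec'],float))[0]; p=R@np.array(P)+np.array(s['tvec'],float).ravel()
    x=p[:2]/p[2]; x=x*(1+s['k1']*(x@x)); return np.array([s['cx']+s['fx']*x[0],s['cy']+s['fy']*x[1]])
def tool(P):
    "tool-axis shift in cm from current TCP to world P"
    e=env.sense(); R=cv2.Rodrigues(np.array(e['tcp_rot'],float))[0]
    return R.T@(np.array(P)-e['ee_pos'])*100
E
python3 - <<'E'
from h import *
np.set_printoptions(precision=3,suppress=True)
for n in ('scene','top'):
    s=snap(n,n+'0.png'); c,d=ray(s,280,210); print(n,c,d,s['k1'],s['fx'])
e=env.sense(); print(e, cv2.Rodrigues(np.array(e['tcp_rot']))[0])
E
```

```text
scene [1.3   0.656 0.858] [-0.541 -0.53  -0.653] 0.009611686339145957 402.23977010217874
top [ 0.332 -0.013  1.466] [ 0.208 -0.021 -0.978] -0.04034310965440663 483.9267450655204
{'t': 0.1, 'q': array([ 1.157,  0.576,  0.025,  1.438, -0.015,  1.129, -0.057]), 'qvel': array([-0.   , -0.002, -0.001, -0.003,  0.001,  0.001, -0.001]), 'tau': array([  0.006, -76.73 ,   2.258, -28.661,   0.016,   0.009,  -0.   ]), 'ee_pos': array([ 0.219, -0.638,  0.404]), 'tcp_rot': array([-3.098, -0.516,  0.001]), 'contact_force': array([-0.256, -0.771,  0.847]), 'ft_torque': array([-0.027, -0.042,  0.   ]), 'finger_force': 0.0, 'grip_width': 0.08509031017417167} [[ 0.946  0.324 -0.001]
 [ 0.324 -0.946  0.001]
 [-0.    -0.001 -1.   ]]
```

View pics/scene0.png

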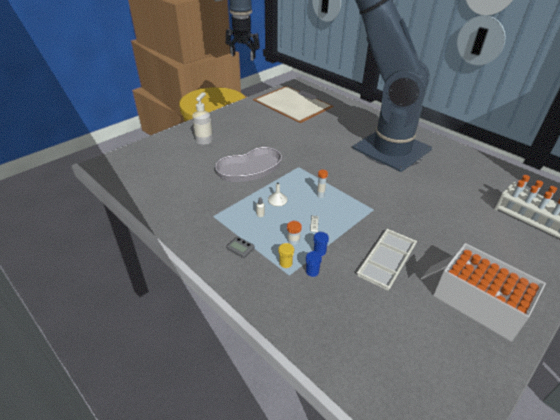

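View pics/top0.png

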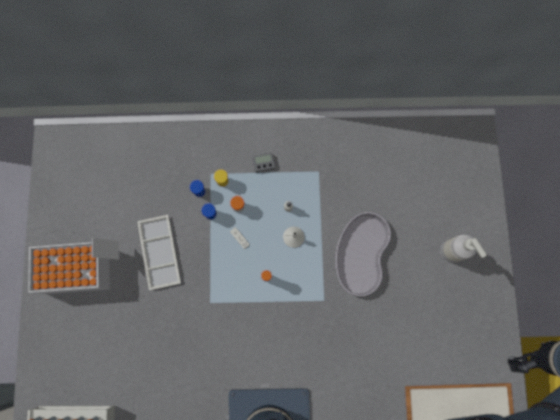

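The scene shows the stock on the blue mat. In the top view the tube cap is at (267,276), pot cap (237,204), dropper (289,205), funnel (293,236), cassette (239,237), tray (159,252) and dish (363,254). Next I'll measure these with masks.

Run:
```python
from h import *
np.set_printoptions(precision=3,suppress=True)
s=snap('top'); im=s['frame']
c=im[150:310,120:410]; cv2.imwrite('pics/crop.png',cv2.resize(c,None,fx=2.75,fy=2.75,interpolation=cv2.INTER_CUBIC))
hsv=cv2.cvtColor(im,cv2.COLOR_BGR2HSV)
def blobs(m,roi,mn=15):
    k=np.zeros_like(m);a,b,x,y=roi;k[b:y,a:x]=m[b:y,a:x]
    n,l,st,ce=cv2.connectedComponentsWithStats(k)
    for i in range(1,n):
        if st[i,4]>=mn: yield st[i],ce[i],l==i
org=cv2.inRange(hsv,(3,150,120),(18,255,255))
for st,ce,_ in blobs(org,(200,160,320,300)): print('orange',st,ce,onz(s,*ce,.1),onz(s,*ce,.062))
wh=cv2.inRange(hsv,(0,0,165),(180,45,255))
for st,ce,l in blobs(wh,(130,180,320,300)):
    cnt=cv2.findContours(l.astype('u1'),0,1)[0][0]; r=cv2.minAreaRect(cnt)
    P=[onz(s,*p,.006 if st[4]<500 else .014)[:2] for p in cv2.boxPoints(r)]
    print('white',st,ce,r,onz(s,*ce,0),'\n',np.array(P),np.mean(P,0))
```

```text
orange [231 197  12  13 116] [236.853 202.81 ] [0.647 0.082 0.1  ] [0.656 0.084 0.062]
orange [262 271   9   9  60] [266.017 275.35 ] [0.436 0.001 0.1  ] [0.439 0.002 0.062]
white [ 211  180  109  120 9401] [267.691 246.395] ((265.0, 239.5), (119.0, 108.0), 90.0) [ 0.531 -0.004  0.   ] 
 [[ 0.741  0.168]
 [ 0.734 -0.168]
 [ 0.37  -0.153]
 [ 0.376  0.167]] [0.555 0.003]
white [212 182  21  31 187] [223.738 199.102] ((223.55043029785156, 196.5117950439453), (33.58497619628906, 17.603158950805664), 76.60750579833984) [0.683 0.13  0.   ] 
 [[0.736 0.168]
 [0.748 0.115]
 [0.643 0.091]
 [0.632 0.144]] [0.69 0.13]
white [147 220  24  19 165] [159.418 230.2  ] ((158.0236053466797, 228.9977569580078), (16.21235466003418, 23.086017608642578), 84.5596694946289) [0.588 0.329 0.   ] 
 [[0.614 0.37 ]
 [0.619 0.299]
 [0.569 0.293]
 [0.563 0.364]] [0.591 0.332]
white [150 238  29  50 501] [165.277 263.729] ((162.5164031982422, 262.58905029296875), (45.65293502807617, 25.59566307067871), 79.5625228881836) [0.485 0.308 0.   ] 
 [[0.549 0.366]
 [0.562 0.289]
 [0.425 0.262]
 [0.413 0.337]] [0.487 0.314]
```

View pics/crop.png

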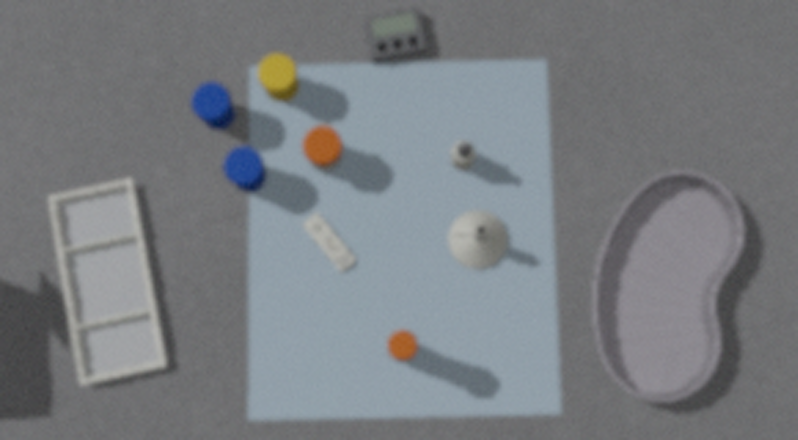

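Run:
```python
from h import *
np.set_printoptions(precision=3,suppress=True)
s=snap('top'); c=snap('scene'); im=s['frame']
f=lambda x,y,z: onz(s,120+(x+.5)/2.75-.5,150+(y+.5)/2.75-.5,z)
print('tray',[f(*p,.014)[:2] for p in [(50,198),(132,180),(167,368),(82,384)]])
T=np.mean([f(*p,.014)[:2] for p in [(50,198),(132,180),(167,368),(82,384)]],0);print(T)
print('div',[f(*p,.014)[:2] for p in [(103,244),(114,320)]])
print('funnel',f(478,240,0),f(481,230,.07)); print('drop',f(460,156,.04),f(466,149,.07))
print('cas',f(314,220,.006),f(346,263,.006),f(330,242,.006))
print('dish ends/rim',[f(*p,.032)[:2] for p in [(682,172),(745,225),(594,300),(655,402),(720,345),(711,285)]])
# white-ish fine mask
d=im.astype(int); 
for n,(a,b,x,y) in {'cas':(225,222,255,255),'fun':(280,223,308,250),'drop':(280,197,298,215)}.items():
    r=d[b:y,a:x]; m=((r[...,2]>r[...,0]-8)&(r.sum(2)>430)).astype('u1')
    cn=max(cv2.findContours(m,0,1)[0],key=cv2.contourArea); q=cv2.minAreaRect(cn); e=cv2.minEnclosingCircle(cn)
    print(n,q,m.sum(),'rect',onz(s,q[0][0]+a,q[0][1]+b,.006 if n=='cas' else .0),'circ',e,onz(s,e[0][0]+a,e[0][1]+b,0))
    if n=='cas': print(np.array([onz(s,p[0]+a,p[1]+b,.006)[:2] for p in cv2.boxPoints(q)]))
cv2.imwrite('pics/scrop.png',cv2.resize(c['frame'][130:300,200:430],None,fx=3.4,fy=3.4,interpolation=cv2.INTER_CUBIC))
```

```text
tray [array([0.614, 0.393]), array([0.632, 0.301]), array([0.423, 0.258]), array([0.407, 0.351])]
[0.519 0.326]
div [array([0.561, 0.332]), array([0.476, 0.318])]
funnel [ 0.559 -0.084  0.   ] [ 0.559 -0.084  0.07 ]
drop [ 0.646 -0.065  0.04 ] [ 0.647 -0.071  0.07 ]
cas [0.584 0.098 0.006] [0.535 0.063 0.006] [0.559 0.08  0.006]
dish ends/rim [array([ 0.625, -0.309]), array([ 0.564, -0.374]), array([ 0.486, -0.206]), array([ 0.376, -0.266]), array([ 0.435, -0.339]), array([ 0.499, -0.333])]
cas ((14.270491600036621, 15.524591445922852), (22.66252899169922, 7.4261393547058105), 50.194427490234375) 162 rect [0.56  0.082 0.006] circ ((14.96875, 14.96875), 11.358002662658691) [0.562 0.08  0.   ]
[[0.58  0.112]
 [0.594 0.095]
 [0.54  0.051]
 [0.525 0.069]]
fun ((9.428994178771973, 12.029586791992188), (12.347171783447266, 20.614883422851562), 22.380136489868164) 183 rect [ 0.565 -0.072  0.   ] circ ((13.0, 13.5), 10.404426574707031) [ 0.56  -0.083  0.   ]
drop ((4.711538314819336, 7.44230842590332), (1.5689290761947632, 5.295135974884033), 11.309932708740234) 10 rect [ 0.661 -0.06   0.   ] circ ((5.0, 7.5), 2.6926822662353516) [ 0.661 -0.061  0.   ]
```

View pics/scrop.png

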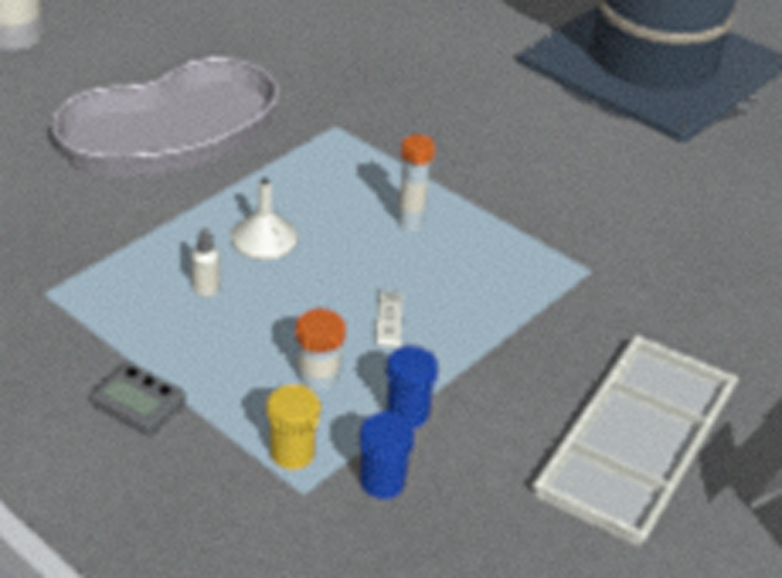

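The scene crop shows the same layout: dropper nozzle tip at about (206,233), funnel spout tip (265,181), and cassette ends at about (391,292) and (389,345). I'll cross-check these against the top view and work out the first move.

Run:
```python
from h import *
np.set_printoptions(precision=3,suppress=True)
c=snap('scene')
g=lambda x,y,z: onz(c,200+(x+.5)/3.4-.5,130+(y+.5)/3.4-.5,z)
print('drop tip',g(206,233,.07),'body bot centre',g(206,289,0.0),'fun tip',g(265,181,.07))
print('cas',g(391,292,.006),g(389,342,.006)); print('tube cap',g(419,142,.1),'pot cap',g(323,323,.062))
print('tray',np.mean([g(*p,.014) for p in [(638,337),(737,378),(641,540),(535,488)]],0))
print('dish ends',g(275,95,.032),g(53,125,.032))
for P in ([.559,-.084,.33],[.519,.325,.33]): print(tool(P))
```

```text
drop tip [ 0.652 -0.065  0.07 ] body bot centre [ 0.651 -0.067  0.   ] fun tip [ 0.558 -0.084  0.07 ]
cas [0.533 0.062 0.006] [0.586 0.105 0.006]
tube cap [0.436 0.002 0.1  ] pot cap [0.656 0.087 0.062]
tray [0.522 0.329 0.014]
dish ends [ 0.405 -0.222  0.032] [ 0.614 -0.343  0.032]
[ 50.167 -41.437   7.466]
[ 59.63  -81.428   7.49 ]
```

>>> servo_tool:
  increments:
    - [50.2,-41.4,0,0]
    - [50.2,-41.4,0,0]
    - [50.2,-41.4,0,0]
    - [50.2,-41.4,0,0]
    - [50.2,-41.4,0,0]
    - [50.2,-41.4,0,0]
    - [50.2,-41.4,0,0]
    - [50.2,-41.4,0,0]
    - [50.2,-41.4,0,0]
    - [50.2,-41.4,0,0]
    - [50.2,-41.4,0,0]
    - [50.2,-41.4,0,0]
  jaw: 5
  force: 25

```text
t: 1.5
ee_pos: [0.5336, -0.1257, 0.405]
tcp_rot: [3.099, 0.515, 0.001]
contact_force: [0.9, -0.5, -0.1]
grip_width: 0.0503
finger_force: 0.0
```

>>> servo_tool:
  increments:
    - [0,0,0,0]
    - [0,0,0,0]
    - [0,0,0,0]

```text
t: 1.8
ee_pos: [0.5324, -0.1286, 0.4046]
tcp_rot: [3.099, 0.514, -0.001]
contact_force: [0.1, 0.5, -0.5]
grip_width: 0.05
finger_force: 0.0
```

>>> servo_tool:
  increments:
    - [4.0,-3.4,0,0]
    - [4.0,-3.4,4,0]
    - [4.0,-3.4,8,0]
    - [4.0,-3.4,11,0]
    - [4.0,-3.4,13,0]
    - [4.0,-3.4,13,0]
    - [4.0,-3.4,13,0]

```text
t: 2.5
ee_pos: [0.5596, -0.0838, 0.2752]
tcp_rot: [3.099, 0.512, -0.0]
contact_force: [0.3, -0.4, 0.6]
grip_width: 0.0499
finger_force: 0.0
```

Run:
```python
from h import *
s=snap('scene'); cv2.imwrite('pics/f1.png',cv2.resize(s['frame'][80:280,180:440],None,fx=3,fy=3,interpolation=cv2.INTER_CUBIC))
print(tool([.559,-.084,.211]))
```

```text
[-0.11188655  0.01261856  6.48525989]
```

View pics/f1.png

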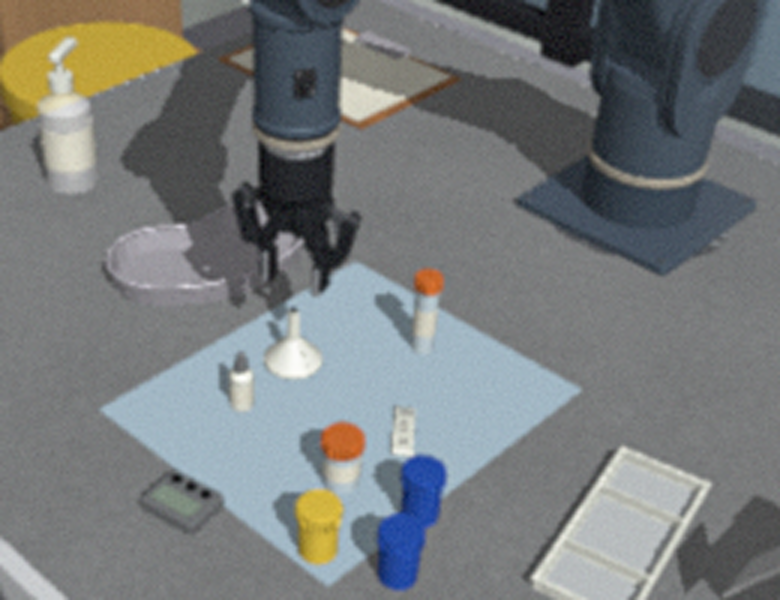

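The gripper is over the funnel, with its finger midpoint at about (295,270) above the spout tip at (293,310). I'll descend and grip.

>>> servo_tool:
  increments:
    - [0,0,3,0]
    - [0,0,5,0]
    - [0,0,6.5,0]
    - [0,0,6.5,0]
    - [0,0,6.5,0]

```text
t: 3.05
ee_pos: [0.5602, -0.0827, 0.211]
tcp_rot: [3.099, 0.515, 0.002]
contact_force: [-0.7, 0.4, 0.2]
grip_width: 0.0501
finger_force: 0.0
```

>>> servo_tool:
  increments:
    - [0,0,0,0]
    - [0,0,0,0]
    - [0,0,0,0]
    - [0,0,0,0]
    - [0,0,0,0]
    - [0,0,0,0]
    - [0,0,-2,0]
    - [0,0,-5,0]
    - [0,0,-9,0]
    - [0,0,-9,0]
  jaw: 0.5

```text
t: 4.05
ee_pos: [0.5612, -0.0826, 0.3047]
tcp_rot: [3.097, 0.515, 0.012]
contact_force: [0.9, 0.2, -1.2]
grip_width: 0.0124
finger_force: 24.6
```

Run:
```python
from h import *
print(tool([.520,.327,.30]))
```

```text
[  9.35526722 -40.0891533    0.41097119]
```

>>> servo_tool:
  increments:
    - [0.7,-3,0,0]
    - [1.4,-6,0,0]
    - [2.3,-10,0,0]
    - [3.3,-14,0,0]
    - [4.2,-18,0,0]
    - [5.1,-22,0,0]
    - [6.1,-26,0,0]
    - [7,-30,0,0]
    - [7.9,-34,0,0]
    - [8.7,-37.3,0,0]
    - [9.1,-39,0,0]
    - [9.35,-40.1,0,0]

```text
t: 5.25
ee_pos: [0.5179, 0.3285, 0.2995]
tcp_rot: [-3.099, -0.518, 0.0]
contact_force: [-0.1, 0.0, -0.0]
grip_width: 0.0125
finger_force: 24.6
```

>>> servo_tool:
  increments:
    - [0,0,0,0]
    - [0,0,0,0]
    - [0,0,3,0]
    - [0,0,6,0]
    - [0,0,7,0]
    - [0,0,7,0]
    - [0,0,7,0]

```text
t: 5.95
ee_pos: [0.519, 0.3267, 0.2307]
tcp_rot: [-3.099, -0.514, -0.001]
contact_force: [0.1, 0.3, 0.2]
grip_width: 0.0123
finger_force: 24.6
```

Run:
```python
from h import *
print(tool([.520,.327,.2145]))
s=snap('scene');t=snap('top')
a=cv2.resize(s['frame'][190:310,320:440],None,fx=3.3,fy=3.3,interpolation=cv2.INTER_CUBIC);b=cv2.resize(t['frame'][200:320,100:220],None,fx=3.3,fy=3.3,interpolation=cv2.INTER_CUBIC)
cv2.imwrite('pics/f2.png',np.hstack([a,b]))
```

```text
[1.01211884e-01 9.94701299e-05 1.61532096e+00]
```

View pics/f2.png

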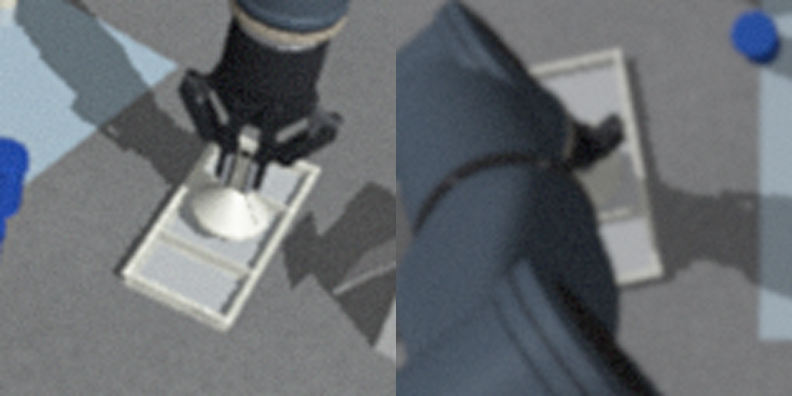

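The left half shows the funnel, upright, over the middle bay at about (232,212). I'll lower it and release.

>>> servo_tool:
  increments:
    - [0.1,0,0.8,0]
    - [0.1,0,1.5,0]
    - [0.1,0,1.5,0]
    - [0.1,0,1.6,0]
    - [0.1,0,1.6,0]

```text
t: 6.55
ee_pos: [0.5192, 0.3276, 0.2138]
tcp_rot: [3.099, 0.516, -0.0]
contact_force: [-0.6, -0.1, 1.5]
grip_width: 0.0123
finger_force: 24.9
```

>>> servo_tool:
  increments:
    - [0,0,0,0]
    - [0,0,0,0]
    - [0,0,0,0]
    - [0,0,-2,0]
    - [0,0,-6,0]
    - [0,0,-10,0]
    - [0,0,-10,0]
  jaw: 4

```text
t: 7.25
ee_pos: [0.5206, 0.3284, 0.319]
tcp_rot: [-3.095, -0.514, -0.012]
contact_force: [0.6, -0.6, -1.1]
grip_width: 0.0399
finger_force: 0.0
```

Run:
```python
from h import *
print(tool([.436,.0015,.32]))
```

```text
[-18.57782921  28.1924114   -0.32273322]
```

>>> servo_tool:
  increments:
    - [-18.4,28,0,0]
    - [-18.4,28,0,0]
    - [-18.4,28,0,0]
    - [-18.4,28,0,0]
    - [-18.4,28,0,0]
    - [-18.4,28,0,0]
    - [-18.4,28,0,0]
    - [-18.4,28,0,0]
    - [-18.4,28,0,0]
    - [-18.4,28,0,0]
  jaw: 6

```text
t: 8.25
ee_pos: [0.4363, 0.0041, 0.3136]
tcp_rot: [-3.098, -0.518, -0.001]
contact_force: [0.2, -0.0, 0.5]
grip_width: 0.0601
finger_force: 0.0
```

Run:
```python
from h import *
print(tool([.436,.0015,.215]))
t=snap('top'); s=snap('scene')
a=cv2.resize(s['frame'][190:310,320:440],None,fx=3.3,fy=3.3,interpolation=cv2.INTER_CUBIC);b=cv2.resize(t['frame'][200:320,100:220],None,fx=3.3,fy=3.3,interpolation=cv2.INTER_CUBIC)
cv2.imwrite('pics/f3.png',np.hstack([a,b]))
```

```text
[-0.11723476  0.24424001  9.86125359]
```

View pics/f3.png

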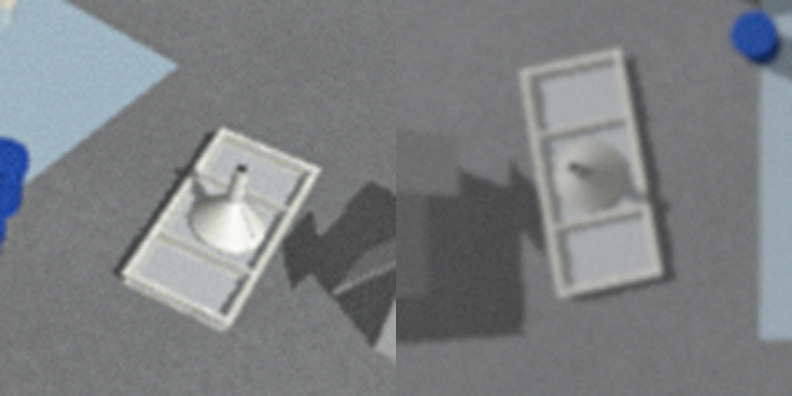

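Both views show the funnel standing in the middle bay (left view (228,215), right view (590,173)), centred to a few mm. Next is the tube.

>>> servo_tool:
  increments:
    - [-0.1,0.2,2,0]
    - [-0.1,0.2,5,0]
    - [-0.1,0.2,8,0]
    - [-0.1,0.2,9.8,0]
    - [-0.1,0.2,9.8,0]
    - [-0.1,0.2,9.8,0]

```text
t: 8.95
ee_pos: [0.4358, 0.0016, 0.2158]
tcp_rot: [-3.098, -0.518, 0.001]
contact_force: [1.1, 0.5, 0.6]
grip_width: 0.0598
finger_force: 0.0
```

>>> servo_tool:
  increments:
    - [0,0,0,0]
    - [0,0,0,0]
    - [0,0,0,0]
    - [0,0,0,0]
    - [0,0,0,0]
    - [0,0,-2,0]
    - [0,0,-5,0]
    - [0,0,-9,0]
    - [0,0,-12,0]
    - [0,0,-12,0]
  jaw: 1.8

```text
t: 9.95
ee_pos: [0.4363, 0.0008, 0.3394]
tcp_rot: [3.099, 0.515, 0.011]
contact_force: [-1.1, -0.6, -1.2]
grip_width: 0.0251
finger_force: 24.7
```

Run:
```python
from h import *
print(tool([.448,.312,.33]))
```

```text
[ 11.15949842 -29.0706519    0.96455833]
```

>>> servo_tool:
  increments:
    - [0.8,-2,0,0]
    - [2,-5,0,0]
    - [3.5,-9,0,0]
    - [5,-13,0,0]
    - [6.5,-17,0,0]
    - [8,-21,0,0]
    - [9.5,-24.5,0,0]
    - [10.5,-27.5,0,0]
    - [11.1,-29,0,0]
    - [11.1,-29,0,0]
    - [11.1,-29,0,0]

```text
t: 11.05
ee_pos: [0.4467, 0.3099, 0.3352]
tcp_rot: [3.098, 0.514, -0.002]
contact_force: [0.9, -0.5, -0.1]
grip_width: 0.0254
finger_force: 24.7
```

>>> servo_tool:
  increments:
    - [0,0,3,0]
    - [0,0,6,0]
    - [0,0,9,0]
    - [0,0,10,0]
    - [0,0,10,0]
    - [0,0,10,0]

```text
t: 11.65
ee_pos: [0.4472, 0.3106, 0.2367]
tcp_rot: [-3.099, -0.514, -0.001]
contact_force: [0.4, 0.2, 0.4]
grip_width: 0.0255
finger_force: 24.7
```

Run:
```python
from h import *
print(tool([.448,.312,.219]))
```

```text
[ 0.11414007 -0.10333234  1.76666111]
```

>>> servo_tool:
  increments:
    - [0.1,-0.1,0.9,0]
    - [0.1,-0.1,1.5,0]
    - [0.1,-0.1,1.7,0]
    - [0.1,-0.1,1.7,0]
    - [0.1,-0.1,1.7,0]

```text
t: 12.15
ee_pos: [0.4478, 0.3126, 0.2195]
tcp_rot: [-3.098, -0.515, -0.003]
contact_force: [-0.5, -0.8, 7.6]
grip_width: 0.0252
finger_force: 24.1
```

>>> servo_tool:
  increments:
    - [0,0,0,0]
    - [0,0,0,0]
    - [0,0,0,0]
    - [0,0,-2,0]
    - [0,0,-5,0]
    - [0,0,-9,0]
    - [0,0,-11,0]
    - [0,0,-11,0]
  jaw: 5

```text
t: 12.95
ee_pos: [0.4479, 0.3129, 0.3316]
tcp_rot: [-3.096, -0.515, -0.007]
contact_force: [-0.5, 0.8, -0.2]
grip_width: 0.0499
finger_force: 0.0
```

Run:
```python
from h import *
print(tool([.657,.0855,.31]))
```

```text
[12.40883187 28.29168121  2.16913782]
```

>>> servo_tool:
  increments:
    - [12.4,28.3,0,0]
    - [12.4,28.3,0,0]
    - [12.4,28.3,0,0]
    - [12.4,28.3,0,0]
    - [12.4,28.3,0,0]
    - [12.4,28.3,0,0]
    - [12.4,28.3,0,0]
    - [12.4,28.3,0,0]
    - [12.4,28.3,0,0]
    - [12.4,28.3,0,0]
  jaw: 6.5

```text
t: 13.95
ee_pos: [0.6553, 0.087, 0.3284]
tcp_rot: [-3.097, -0.52, 0.001]
contact_force: [0.4, 0.5, -0.6]
grip_width: 0.0651
finger_force: 0.0
```

Run:
```python
from h import *
print(tool([.657,.0855,.205]))
s=snap('scene')
a=cv2.resize(s['frame'][120:310,200:440],None,fx=3.3,fy=3.1,interpolation=cv2.INTER_CUBIC)
cv2.imwrite('pics/f4.png',a)
```

```text
[ 0.12325466  0.21184503 12.33636274]
```

View pics/f4.png

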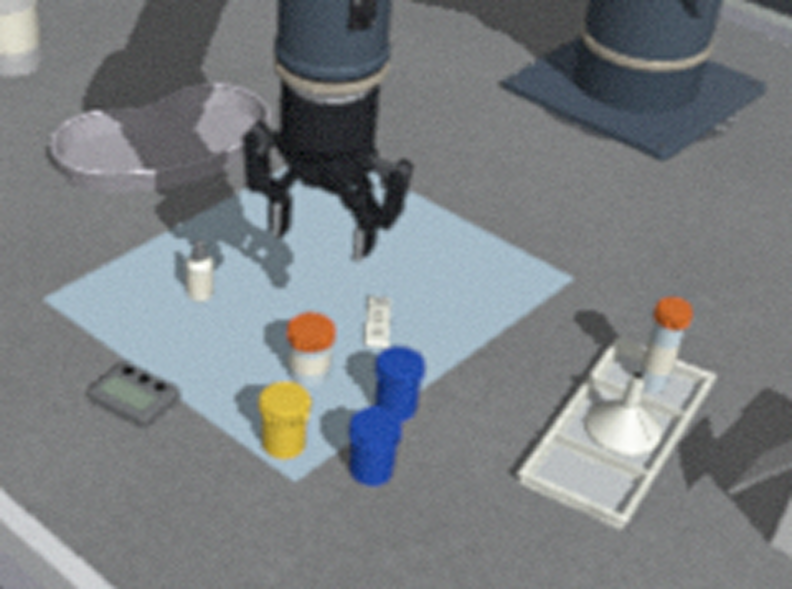

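The tube stands in the far end bay, cap at (673,313). The gripper is centred above the pot, and the nearest blue pot at (400,370) is clear of the fingers' path.

>>> servo_tool:
  increments:
    - [0.1,0.2,3,0]
    - [0.1,0.2,6,0]
    - [0.1,0.2,9,0]
    - [0.1,0.2,11.5,0]
    - [0.1,0.2,12.3,0]
    - [0.1,0.2,12.3,0]
    - [0.1,0.2,12.3,0]

```text
t: 14.7
ee_pos: [0.6582, 0.0839, 0.207]
tcp_rot: [-3.099, -0.517, -0.003]
contact_force: [0.7, 0.6, 0.1]
grip_width: 0.0651
finger_force: 0.0
```

>>> servo_tool:
  increments:
    - [0,0,0,0]
    - [0,0,0,0]
    - [0,0,0,0]
    - [0,0,0,0]
    - [0,0,0,0]
    - [0,0,-2,0]
    - [0,0,-5,0]
    - [0,0,-9,0]
    - [0,0,-12,0]
    - [0,0,-12,0]
  jaw: 3.2

```text
t: 15.7
ee_pos: [0.6591, 0.0834, 0.3313]
tcp_rot: [-3.099, -0.515, -0.014]
contact_force: [-0.3, 0.9, -0.1]
grip_width: 0.041
finger_force: 25.5
```

Run:
```python
from h import *
print(tool([.592,.341,.325]))
```

```text
[  1.98005441 -26.54716332   0.60870996]
```

>>> servo_tool:
  increments:
    - [0.2,-2,0,0]
    - [0.4,-5,0,0]
    - [0.7,-9,0,0]
    - [1,-13,0,0]
    - [1.3,-17,0,0]
    - [1.6,-21,0,0]
    - [1.8,-24,0,0]
    - [2,-26,0,0]
    - [2,-26.5,0,0]
    - [2,-26.5,0,0]
    - [2,-26.5,0,0]

```text
t: 16.8
ee_pos: [0.592, 0.3383, 0.3256]
tcp_rot: [3.098, 0.512, 0.0]
contact_force: [-0.2, -0.4, -0.1]
grip_width: 0.0415
finger_force: 25.5
```

>>> servo_tool:
  increments:
    - [0,0,3,0]
    - [0,0,6,0]
    - [0,0,9,0]
    - [0,0,10,0]
    - [0,0,10,0]
    - [0,0,10,0]

```text
t: 17.4
ee_pos: [0.5918, 0.3399, 0.2269]
tcp_rot: [-3.099, -0.514, -0.002]
contact_force: [1.1, 0.6, -0.0]
grip_width: 0.0411
finger_force: 25.5
```

Run:
```python
from h import *
print(tool([.592,.341,.211]))
```

```text
[ 0.0478987  -0.09441944  1.59373596]
```

>>> servo_tool:
  increments:
    - [0,-0.1,0.8,0]
    - [0,-0.1,1.4,0]
    - [0,-0.1,1.6,0]
    - [0,-0.1,1.7,0]
    - [0,-0.1,1.7,0]

```text
t: 17.9
ee_pos: [0.5908, 0.3417, 0.2103]
tcp_rot: [-3.098, -0.516, -0.002]
contact_force: [-3.2, -2.4, 11.2]
grip_width: 0.0415
finger_force: 26.4
```

>>> servo_tool:
  increments:
    - [0,0,0,0]
    - [0,0,0,0]
    - [0,0,0,0]
    - [0,0,-2,0]
    - [0,0,-5,0]
    - [0,0,-9,0]
    - [0,0,-11,0]
    - [0,0,-11,0]
  jaw: 6.2

```text
t: 18.7
ee_pos: [0.5914, 0.3419, 0.3223]
tcp_rot: [-3.097, -0.515, -0.008]
contact_force: [0.5, 0.1, 0.1]
grip_width: 0.0617
finger_force: 0.0
```

Run:
```python
from h import *
print(tool([.650,-.067,.32]))
```

```text
[-7.69411092 40.58311545  0.12923048]
```

Dropper next.

>>> servo_tool:
  increments:
    - [-7.7,40.5,0,0]
    - [-7.7,40.5,0,0]
    - [-7.7,40.5,0,0]
    - [-7.7,40.5,0,0]
    - [-7.7,40.5,0,0]
    - [-7.7,40.5,0,0]
    - [-7.7,40.5,0,0]
    - [-7.7,40.5,0,0]
    - [-7.7,40.5,0,0]
    - [-7.7,40.5,0,0]
    - [-7.7,40.5,0,0]
    - [-7.7,40.5,0,0]

```text
t: 19.9
ee_pos: [0.6489, -0.0642, 0.3183]
tcp_rot: [-3.097, -0.52, 0.001]
contact_force: [0.3, 0.5, 1.4]
grip_width: 0.0623
finger_force: 0.0
```

Run:
```python
from h import *
print(tool([.650,-.067,.183]))
s=snap('scene')
a=cv2.resize(s['frame'][120:310,200:440],None,fx=3.3,fy=3.1,interpolation=cv2.INTER_CUBIC)
cv2.imwrite('pics/f5.png',a)
```

```text
[1.29524559e-02 3.26482893e-01 1.35312996e+01]
```

View pics/f5.png

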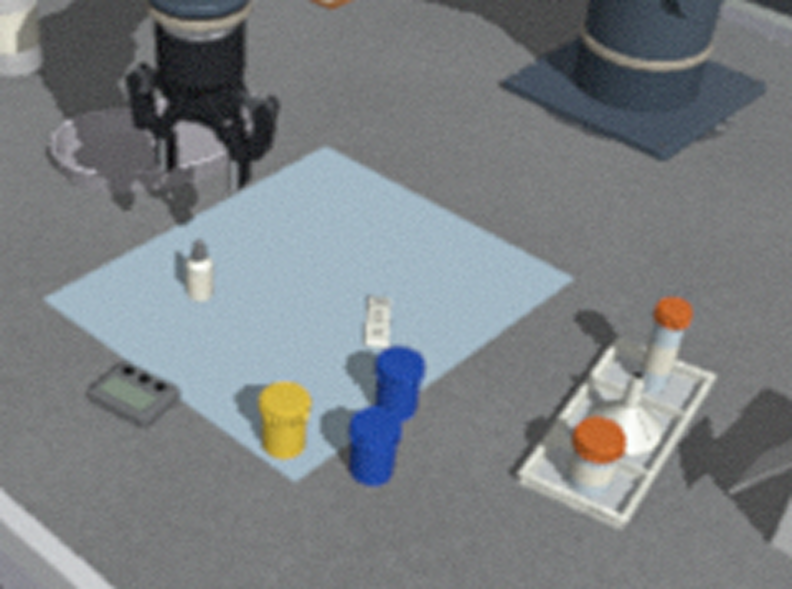

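The pot (598,440), funnel and tube all stand in their bays. The gripper is aligned over the dropper at (199,270).

>>> servo_tool:
  increments:
    - [0,0.3,3,0]
    - [0,0.3,6,0]
    - [0,0.3,9,0]
    - [0,0.3,12,0]
    - [0,0.3,13.4,0]
    - [0,0.3,13.4,0]
    - [0,0.3,13.4,0]

```text
t: 20.65
ee_pos: [0.6504, -0.0689, 0.1856]
tcp_rot: [3.099, 0.517, 0.001]
contact_force: [0.3, -0.4, 1.1]
grip_width: 0.0623
finger_force: 0.0
```

>>> servo_tool:
  increments:
    - [0,0,0,0]
    - [0,0,0,0]
    - [0,0,0,0]
    - [0,0,0,0]
    - [0,0,0,0]
    - [0,0,-2,0]
    - [0,0,-5,0]
    - [0,0,-9,0]
    - [0,0,-12,0]
    - [0,0,-12,0]
  jaw: 1.8

```text
t: 21.65
ee_pos: [0.6512, -0.0697, 0.3101]
tcp_rot: [3.097, 0.515, 0.013]
contact_force: [0.1, -0.5, -0.4]
grip_width: 0.0252
finger_force: 24.8
```

Run:
```python
from h import *
s=snap('top'); im=s['frame'][190:320,320:410]
cv2.imwrite('pics/dish.png',cv2.resize(im,None,fx=4.5,fy=4.5,interpolation=cv2.INTER_CUBIC))
print(tool([.555,-.289,.31]), tool([.455,-.275,.31]))
```

```text
[-16.13292426  17.66299701  -0.28160777] [-25.14184951  13.10266441  -0.3329159 ]
```

View pics/dish.png

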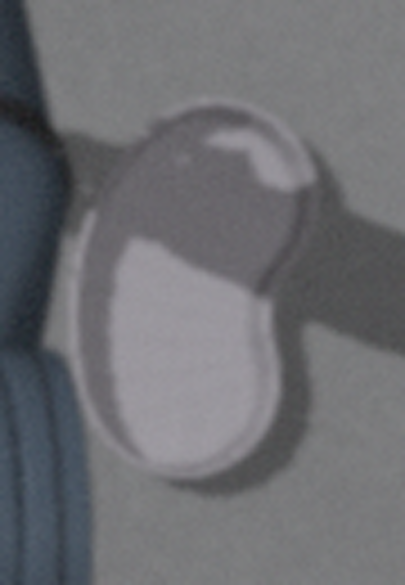

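The dish is in view, with its upper lobe centred at about (215,195) and the lower at about (190,385).

Run:
```python
from h import *
s=snap('top')
for p in [(215,195),(190,385)]:
    w=onz(s,320+p[0]/4.5-.4,190+p[1]/4.5-.4,.003); print(w, tool([w[0],w[1],.31]))
```

```text
[ 0.56606376 -0.31019319  0.003     ] [-15.7218798   20.05048645  -0.43946297]
[ 0.43790261 -0.28589044  0.003     ] [-27.06137682  13.60267988  -0.46449359]
```

>>> servo_tool:
  increments:
    - [-1.5,2,0,0]
    - [-4,5,0,0]
    - [-7,8.5,0,0]
    - [-10,12,0,0]
    - [-12.5,15.5,0,0]
    - [-14.5,18,0,0]
    - [-15.9,19.5,0,0]
    - [-15.9,19.5,0,0]
    - [-15.9,19.5,0,0]
    - [-15.9,19.5,0,0]

```text
t: 22.75
ee_pos: [0.5632, -0.304, 0.304]
tcp_rot: [-3.097, -0.518, 0.001]
contact_force: [-0.3, 0.0, -0.3]
grip_width: 0.0257
finger_force: 24.7
```

>>> servo_tool:
  increments:
    - [0,0,3,0]
    - [0,0,6,0]
    - [0,0,9,0]
    - [0,0,10,0]
    - [0,0,10,0]
    - [0,0,10,0]

```text
t: 23.35
ee_pos: [0.5634, -0.3051, 0.2057]
tcp_rot: [3.098, 0.517, 0.002]
contact_force: [1.4, -0.7, 0.0]
grip_width: 0.0253
finger_force: 24.8
```

Run:
```python
from h import *
print(tool([.562,-.305,.1885]))
s=snap('scene'); t=snap('top')
a=cv2.resize(s['frame'][100:200,190:310],None,fx=3.3,fy=3.3,interpolation=cv2.INTER_CUBIC);b=cv2.resize(t['frame'][200:300,300:420],None,fx=3.3,fy=3.3,interpolation=cv2.INTER_CUBIC)
cv2.imwrite('pics/f6.png',np.hstack([a,b]))
```

```text
[-0.12927836 -0.05518543  1.71906557]
```

View pics/f6.png

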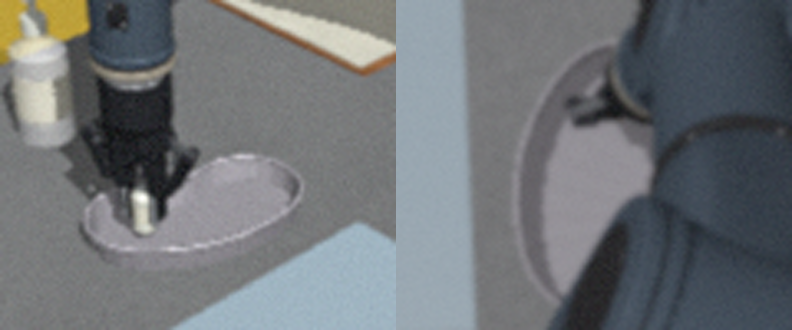

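The dropper is upright over the dish's +x lobe, foot at about (145,232). The numbers agree with the lobe centre at (.560,-.303).

>>> servo_tool:
  increments:
    - [-0.1,0,0.8,0]
    - [-0.1,0,1.4,0]
    - [-0.1,0,1.7,0]
    - [-0.1,0,1.8,0]
    - [-0.1,0,1.8,0]

```text
t: 23.95
ee_pos: [0.5617, -0.3059, 0.1886]
tcp_rot: [3.098, 0.515, 0.001]
contact_force: [-6.5, 2.9, 22.1]
grip_width: 0.0258
finger_force: 27.0
```

>>> servo_tool:
  increments:
    - [0,0,0,0]
    - [0,0,0,0]
    - [0,0,0,0]
    - [0,0,-2,0]
    - [0,0,-5,0]
    - [0,0,-9,0]
    - [0,0,-12,0]
    - [0,0,-12,0]
  jaw: 4.2

```text
t: 24.75
ee_pos: [0.5629, -0.3064, 0.3109]
tcp_rot: [3.095, 0.515, 0.009]
contact_force: [0.4, 0.0, -0.4]
grip_width: 0.0421
finger_force: 0.0
```

Run:
```python
from h import *
print(tool([.560,.082,.28]))
```

```text
[ 12.28287814 -36.85543981   2.97718974]
```

>>> servo_tool:
  increments:
    - [12.3,-36.8,0,-0.35]
    - [12.3,-36.8,0,-0.35]
    - [12.3,-36.8,0,-0.35]
    - [12.3,-36.8,0,-0.35]
    - [12.3,-36.8,0,-0.35]
    - [12.3,-36.8,0,-0.35]
    - [12.3,-36.8,0,-0.35]
    - [12.3,-36.8,0,-0.35]
    - [12.3,-36.8,0,-0.35]
    - [12.3,-36.8,0,-0.35]
    - [12.3,-36.8,0,-0.35]
    - [12.3,-36.8,0,-0.35]
  jaw: 4

```text
t: 25.95
ee_pos: [0.559, 0.0805, 0.3064]
tcp_rot: [2.963, 1.044, -0.001]
contact_force: [-0.5, -0.7, 0.0]
grip_width: 0.0401
finger_force: 0.0
```

Run:
```python
from h import *
e=env.sense(); R=cv2.Rodrigues(np.array(e['tcp_rot']))[0]; print('x angle',np.arctan2(R[1,0],R[0,0]))
print(tool([.560,.082,.175]))
s=snap('scene'); t=snap('top')
a=cv2.resize(s['frame'][100:290,190:340],None,fx=3,fy=3,interpolation=cv2.INTER_CUBIC);b=cv2.resize(t['frame'][180:300,320:420],None,fx=3,fy=3,interpolation=cv2.INTER_CUBIC)
b=cv2.copyMakeBorder(b,0,a.shape[0]-b.shape[0],0,0,0); cv2.imwrite('pics/f7.png',np.hstack([a,b]))
```

```text
x angle 0.6773852277808858
[ 0.18089388 -0.05453264 13.13682535]
```

View pics/f7.png

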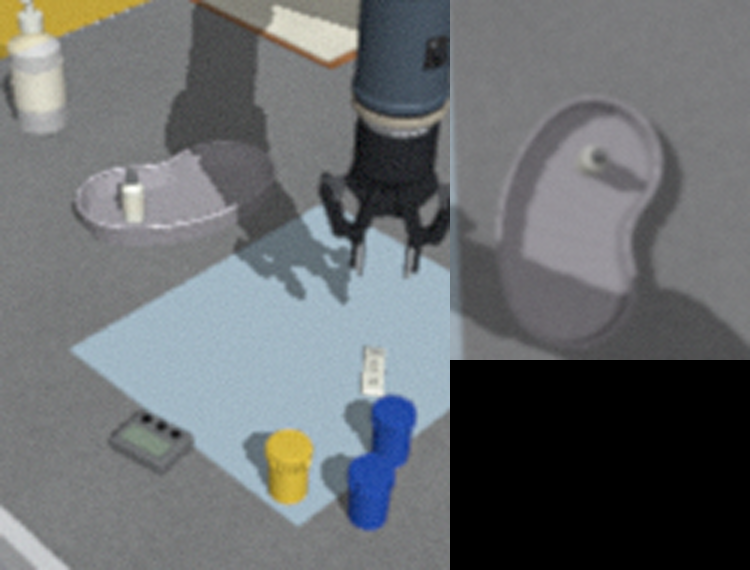

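The dropper stands in the dish's upper lobe (scene (133,200), top (593,158)). The gripper is above the cassette at (374,370), so I'll descend.

>>> servo_tool:
  increments:
    - [0.2,0,3,0]
    - [0.2,0,6,0]
    - [0.2,0,9,0]
    - [0.2,0,11,0]
    - [0.2,0,12,0]
    - [0.2,0,12.7,0]
    - [0.2,0,13,0]
    - [0.2,0,13,0]
    - [0.2,0,13,0]

```text
t: 26.95
ee_pos: [0.5608, 0.0834, 0.1775]
tcp_rot: [2.962, 1.047, 0.002]
contact_force: [0.3, -0.3, 0.1]
grip_width: 0.0403
finger_force: 0.0
```

>>> servo_tool:
  increments:
    - [0,0,0,0]
    - [0,0,0,0]
    - [0,0,0,0]
    - [0,0,0,0]
    - [0,0,0,0]
    - [0,0,0,0]
  jaw: 1.5

```text
t: 27.55
ee_pos: [0.5607, 0.0835, 0.1775]
tcp_rot: [2.962, 1.047, 0.002]
contact_force: [-0.1, -0.3, 5.0]
grip_width: 0.0202
finger_force: 24.3
```

>>> servo_tool:
  increments:
    - [0,0,-0.5,0]
    - [0,0,-2,0]
    - [0,0,-5,0]
    - [0,0,-9,0]
    - [0,0,-12,0]
    - [0,0,-12,0]
    - [0,0,-12,0]

```text
t: 28.25
ee_pos: [0.5604, 0.0833, 0.2976]
tcp_rot: [2.962, 1.047, 0.003]
contact_force: [-0.5, -0.6, -0.4]
grip_width: 0.0204
finger_force: 24.5
```

Run:
```python
from h import *
print(tool([.450,-.283,.30]))
s=snap('scene'); a=cv2.resize(s['frame'][120:270,260:360],None,fx=4,fy=4,interpolation=cv2.INTER_CUBIC)
cv2.imwrite('pics/f8.png',a)
```

```text
[-31.6141854   21.55353454  -0.26704118]
```

View pics/f8.png

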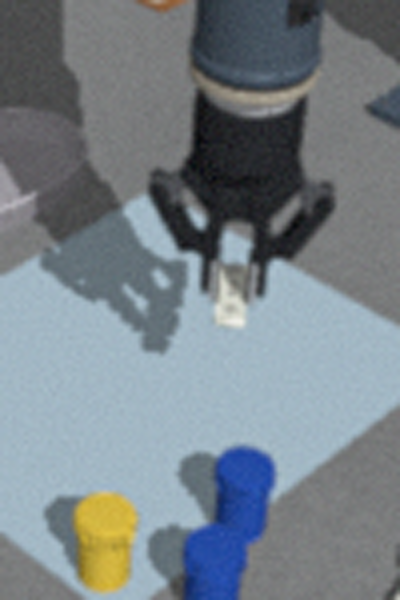

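The cassette is held flat at (232,300). I'll carry it over the dish.

>>> servo_tool:
  increments:
    - [-2,1.4,0,0.1]
    - [-5,3.4,0,0.22]
    - [-8.5,5.8,0,0.34]
    - [-12,8.2,0,0.46]
    - [-15.5,10.6,0,0.58]
    - [-19,13,0,0.7]
    - [-22.5,15.3,0,0.8]
    - [-26,17.7,0,0.83]
    - [-29,19.8,0,0.83]
    - [-31,21.1,0,0.83]
    - [-31.6,21.5,0,0.83]
    - [-31.6,21.5,0,0.83]

```text
t: 29.5
ee_pos: [0.4493, -0.2829, 0.2957]
tcp_rot: [-3.132, 0.239, 0.003]
contact_force: [0.1, 0.4, -0.1]
grip_width: 0.0208
finger_force: 24.5
```

>>> servo_tool:
  increments:
    - [0,0,0,0]
    - [0,0,3,0]
    - [0,0,6,0]
    - [0,0,9,0]
    - [0,0,9.5,0]
    - [0,0,9.5,0]
    - [0,0,9.5,0]

```text
t: 30.2
ee_pos: [0.4506, -0.282, 0.2028]
tcp_rot: [3.133, -0.234, 0.002]
contact_force: [0.4, 0.4, -0.5]
grip_width: 0.0205
finger_force: 24.6
```

Run:
```python
from h import *
e=env.sense(); R=cv2.Rodrigues(np.array(e['tcp_rot']))[0]; print('x angle',np.arctan2(R[1,0],R[0,0]))
print(tool([.450,-.283,.182]))
```

```text
x angle -0.1491703198928788
[-0.04536429  0.10730321  2.07578131]
```

>>> servo_tool:
  increments:
    - [0,0,1,0]
    - [0,0,1.6,0]
    - [0,0,1.9,0]
    - [0,0,2.05,0]
    - [0,0,2.05,0]

```text
t: 30.7
ee_pos: [0.4498, -0.2825, 0.181]
tcp_rot: [-3.133, 0.236, 0.001]
contact_force: [-0.6, 0.8, -0.6]
grip_width: 0.0203
finger_force: 24.6
```

>>> servo_tool:
  increments:
    - [0,0,0,0]
    - [0,0,0,0]
    - [0,0,0,0]
    - [0,0,-2,0]
    - [0,0,-5,0]
    - [0,0,-9,0]
    - [0,0,-13,0]
    - [0,0,-13,0]
  jaw: 3.5

```text
t: 31.5
ee_pos: [0.4509, -0.2832, 0.3162]
tcp_rot: [3.129, -0.236, 0.012]
contact_force: [0.1, -1.1, -0.7]
grip_width: 0.0353
finger_force: 0.0
```

>>> servo_tool:
  increments:
    - [0,-4,-3,0]
    - [0,-8,-3,0]
    - [0,-12,-3,0]
    - [0,-16,-3,0]
    - [0,-20,-3,0]
    - [0,-24,-3,0]
    - [0,-24,-3,0]
    - [0,-24,-3,0]

```text
t: 32.3
ee_pos: [0.4857, -0.0443, 0.3409]
tcp_rot: [3.133, -0.232, -0.001]
contact_force: [0.2, -1.1, -1.1]
grip_width: 0.0353
finger_force: 0.0
```

Run:
```python
from h import *
s=snap('scene'); t=snap('top')
a=cv2.resize(s['frame'][120:310,190:440],None,fx=2,fy=2,interpolation=cv2.INTER_CUBIC);b=cv2.resize(t['frame'][190:310,320:420],None,fx=2.9,fy=2.9,interpolation=cv2.INTER_CUBIC)
b=cv2.copyMakeBorder(b,0,a.shape[0]-b.shape[0],0,0,0); cv2.imwrite('pics/f9.png',np.hstack([a,b]))
```

```text
(no output)
```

View pics/f9.png

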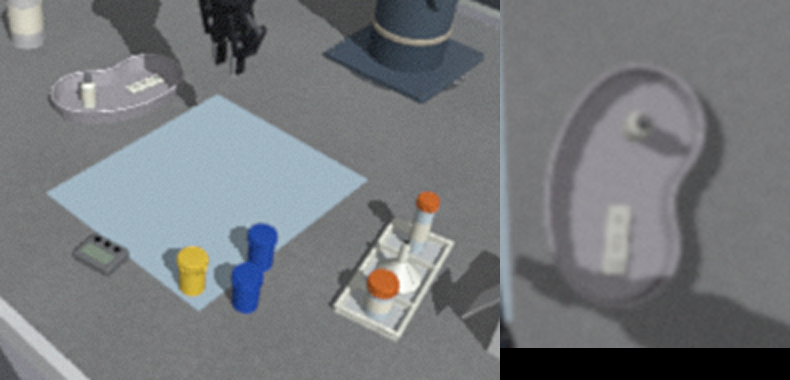

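Both kits are in place. The cassette lies flat in the dish at (617,240), the dropper stands at (638,122), and the tube, funnel and pot are upright in the tray.

```bash
python3 -c "
from workcell import env
print(env.finish_job())"
```

```text
the job is handed in; nothing more can be done
None
```

Both kits are made up and the job is handed in at about 32 s of the 136 s allowed; in the last picture every item stood or lay in its place with the bystanders unmoved, though the hand-in returned no verdict.

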